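# Sort bearing balls from nuts on the tip-up tray

## Robot

A 6-joint arm with a two-finger parallel gripper is mounted at the origin on a cart in front of the work surface, level with it; the furniture and walls round the work are solid. World frame = base frame: x ahead of the robot, y to its left, z up, the work surface at z = 0. Lengths are in m, angles in degrees, forces in N, time in s.
With the tool pointing down it reaches from about 0.3 to 0.85 m from the base axis. Payload 4.2 kg.
Tool frame: the origin (TCP) lies on the mounting face of the last link; the fingertips stand 191 mm ahead of it and the grasp point (between the pads) lies 172 mm ahead of it; z points along the fingers, y is the line along which they close (so a half turn about z gives the same grasp; the last joint's range is limited). The gripper opens to 91 mm and grips with 3 to 60 N. Pads are 32 mm wide; open, the fingers measure 118 mm over their backs; the gripper's body (76 mm by 178 mm) begins 60 mm behind the grasp point.
Start: joints at [67.323, 18.312, 89.639, -0, 72.044, -1.146], TCP at [0.211, 0.535, 0.405] pointing down, gripper open.
Joint ranges: [-177.97, 177.97], [-48.28, 115.42], [12.27, 149.76], [-77.06, 257.06], [2.81, 150.46], [-146.56, 146.56]. Speed limits (degrees/s): [147.25, 147.25, 180, 180, 180, 180].

## Interface

Orientations are given as [roll, pitch, yaw] about the fixed x, y, z axes, in that order (R = Rz(yaw) Ry(pitch) Rx(roll)).
In Python, from plant import r gives the robot as it stands.
- The arm moves only by the tool send_rows, never from a script. Its arguments are lists of equal length, an entry for each row: "fingers": the opening, from -1 (shut) to 1 (fully open); "xyz": the shift along the tool's x, y, z in units of 50 mm (1.0 is 50 mm), a list of three; "rotation": the turn, a rotation vector about the tool's x, y, z in degrees, a list of three. A call has 1 to 8 rows; each row is the pose to reach, as a shift and turn from the pose commanded when the call began, along the tool's axes at that moment; what a row does not reach only later rows make up. A row lasts 1/10 s, in which the tool goes at most 50 mm and 8.59 degrees, less where a joint would pass 70% of its speed; a pose out of reach is approached as far as the arm can. A call with a gripper value outside its range is refused whole. The fingers move at their own pace and stop on an object; "squeeze" is the grip in N (left out, the last holds). Time passes only in rows, so rows that repeat a pose let the fingers close. It gives the time, the measured TCP pose, the force, the opening and the grip force at its end, in the units of the state.
- r.state(): the state, without advancing time (a new reading comes with each control period).
- r.grab_frame(name): name is "scene" or "side" or "wrist"; returns a dict with "img" (480x640x3 uint8, blue, green, red), "fx", "fy", "cx", "cy" (pixels), "position" and "orientation" of the camera in the world. Camera axes: x right, y down, z forward; pixel columns grow to the right and rows downward; lengths in m; the calibration is good to about 2 mm. A picture is of the moment at which its call begins. There is no depth.
- r.close_job(): hands the job in; it is judged then, once.
The state is a dict: "time": time; "qpos": joint angles; "qvel": joint speeds; "tau": joint torques, N m; "tool_pos": TCP position; "tool_rot": TCP orientation; "ft_force": force on the tool from outside, world axes, zero at the start; "torque": the same for the moment, N m; "width": opening from 0.0 (shut) to 1.0 (fully open); "grip_force": force on a finger pad.
Only numpy, scipy, OpenCV 4.12 (cv2) and the standard library are available. Lean on these libraries where they do the work, as an engineer would, in place of code of your own. Each camera call takes 0.05 s, during which the arm holds its last target. There are 200 camera calls.

## Task

Sort the hardware on the tip-up tray: slide the double bin so that its near compartment (the rubber-lined one) is under the spout, and tip the tray gently so that only the three balls roll down into it while the nuts and the washer stay on the tray. Then slide the bin so that its far compartment is under the spout, tip the tray steeply so that the nuts and the washer slide into that one, and lower the tray flat onto its rests again. Move the pieces only by tipping, never touch them with the gripper, and leave the tools around the sorter where they lie.

Things in the scene. Friction and masses are not known exactly. Their poses are not given: they have to be found in the camera images.
- sorter: The sorting stand, a plywood base on the bench (200 mm wide in x, 304 mm under the bin, 356 mm long in y, 12 mm thick), fixed. Origin on the bench top, near the middle of the stand. Its z is up; its y axis points from the tray's handle (at its -y end) to the bin (at its +y end); its x axis points away from the robot, along the way the bin slides. The stand may be turned about 0.25 rad either way.
- tray (a joint): Angle of the tip-up tray, rad: 0 = flat, lying on its rests; grows as the handle end is raised, to 1.05 at most. The hinge is stiff: the tray stays at any angle where it is left; raising it takes about 7 N at the handle bar, lowering it 1 to 3 N. Balls begin to roll at less than 0.05; nuts and washer on the smooth sheet metal begin to slide somewhere between 0.30 and 0.45; at 0.85 and more everything slides out.
- hinge_axis (a point): A point of the tray's hinge axis, in the middle of its length, 66 mm above the bench; fixed to the stand, at x 0, y +36 mm in the stand's frame. The axis runs along the stand's x. Same axes as the stand.
- tray_bar (a point): Middle of the tray's handle: a round steel bar 10 mm thick, 96 mm long, parallel to the hinge, free all round (50 mm clear of the tray's end wall, 73 mm of air below it when the tray is flat). With the tray flat it is 265 mm from the hinge axis in the stand's -y direction and 12 mm above the axis, 78 mm above the bench. Can be pinched from above with fingers that close along the stand's y; being round, it turns between the fingers as the tray tips.
- tray_floor (a point): Point on top of the tray's floor, 100 mm from the hinge on the handle side; moves with the tray, its z is normal to the floor, its axes parallel to the stand's when flat. The tray is grey painted sheet metal, 154 mm wide inside with 15 mm walls, 241 mm long, open at its +y end, where the walls close in to a spout 74 mm wide that ends 30 mm beyond the hinge, over the bin. With the tray flat the floor is 70 mm above the bench.
- bin (a joint): Position of the double bin along its runway, m: 0 = nearest the robot, with the far compartment centred under the spout; 0.094 = farthest away, with the near compartment centred under the spout. Stops at both ends; slides with about 3 N and stays where it is left.
- bin_knob (a point): Centre of the bin's upright black knob, 18 mm thick and 36 mm tall, which stands on a lug on the bin's outer (+y) side, half-way along the bin; moves with the bin. 68 mm above the bench (knob top 82 mm). Can be pinched from above with fingers that close along the stand's x, or pushed. The bin's outer wall beside it (24 mm off the knob's axis) reaches 72 mm above the bench.
- bin_near (a point): Centre of the floor of the bin's near compartment (towards the robot), lined with black rubber, 18 mm above the bench; moves with the bin, axes as the stand's. Each compartment is 90 mm in x and 92 mm in y inside; walls 4 mm; divider and end walls reach 58 mm, the wall under the spout 40 mm above the bench.
- bin_far (a point): Centre of the floor of the bin's far compartment (away from the robot), bare grey plastic, 16 mm above the bench; moves with the bin, axes as the stand's.
- ball_0: Steel bearing ball, 16 mm. Origin at its centre. Lies anywhere on the tray at the start, in any order among the others. 
- ball_1: Steel bearing ball, 16 mm. Origin at its centre. Lies anywhere on the tray at the start, in any order among the others. 
- ball_2: Steel bearing ball, 16 mm. Origin at its centre. Lies anywhere on the tray at the start, in any order among the others. 
- nut_0: Steel hexagon nut, 22 mm across flats, 11 mm thick, lying flat. Origin at the centre of its underside. Lies anywhere on the tray at the start, in any order among the others. 
- nut_1: Steel hexagon nut, 22 mm across flats, 11 mm thick, lying flat. Origin at the centre of its underside. Lies anywhere on the tray at the start, in any order among the others. 
- washer: Thick steel washer, 25 mm across, 13 mm hole, 5 mm thick, lying flat. Origin at the centre of its underside. Lies anywhere on the tray at the start, in any order among the others. 
- caliper: Sliding caliper, 59 x 200 x 11 mm, lying on the bench on the robot's side of the stand; a bystander. Origin under its middle, long axis y.
- pliers: Pliers with blue handles, 60 x 169 x 14 mm, lying on the bench behind the stand; a bystander. Origin under its middle, long axis y.
- screwdriver_r: Screwdriver with a red handle, 24 x 210 x 25 mm, lying to the right of the stand; a bystander. Origin under its middle, long axis y.
- chisel_a: Chisel with a yellow handle, 27 x 225 x 27 mm, lying to the left of the stand; a bystander. Origin under its middle, long axis y.

How it is judged (in metres and radians):
On the way, in this order (a step that is already met when the one before it is completed fails the run):
1. all three balls lie in the bin's near compartment while both nuts and the washer are still on the tray (x of ball_0 in the frame of bin_near between -0.045 and 0.045 m and y of ball_0 in the frame of bin_near between -0.046 and 0.046 m and z of ball_0 in the frame of bin_near between -0.005 and 0.03 m and x of ball_1 in the frame of bin_near between -0.045 and 0.045 m and y of ball_1 in the frame of bin_near between -0.046 and 0.046 m and z of ball_1 in the frame of bin_near between -0.005 and 0.03 m and x of ball_2 in the frame of bin_near between -0.045 and 0.045 m and y of ball_2 in the frame of bin_near between -0.046 and 0.046 m and z of ball_2 in the frame of bin_near between -0.005 and 0.03 m and x of nut_0 in the frame of tray_floor between -0.08 and 0.08 m and y of nut_0 in the frame of tray_floor between -0.125 and 0.125 m and z of nut_0 in the frame of tray_floor between -0.005 and 0.025 m and x of nut_1 in the frame of tray_floor between -0.08 and 0.08 m and y of nut_1 in the frame of tray_floor between -0.125 and 0.125 m and z of nut_1 in the frame of tray_floor between -0.005 and 0.025 m and x of washer in the frame of tray_floor between -0.08 and 0.08 m and y of washer in the frame of tray_floor between -0.125 and 0.125 m and z of washer in the frame of tray_floor between -0.005 and 0.025 m), for 0.2 s.
2. both nuts and the washer lie in the bin's far compartment, the balls still in the near one (x of ball_0 in the frame of bin_near between -0.045 and 0.045 m and y of ball_0 in the frame of bin_near between -0.046 and 0.046 m and z of ball_0 in the frame of bin_near between -0.005 and 0.03 m and x of ball_1 in the frame of bin_near between -0.045 and 0.045 m and y of ball_1 in the frame of bin_near between -0.046 and 0.046 m and z of ball_1 in the frame of bin_near between -0.005 and 0.03 m and x of ball_2 in the frame of bin_near between -0.045 and 0.045 m and y of ball_2 in the frame of bin_near between -0.046 and 0.046 m and z of ball_2 in the frame of bin_near between -0.005 and 0.03 m and x of nut_0 in the frame of bin_far between -0.045 and 0.045 m and y of nut_0 in the frame of bin_far between -0.046 and 0.046 m and z of nut_0 in the frame of bin_far between -0.005 and 0.03 m and x of nut_1 in the frame of bin_far between -0.045 and 0.045 m and y of nut_1 in the frame of bin_far between -0.046 and 0.046 m and z of nut_1 in the frame of bin_far between -0.005 and 0.03 m and x of washer in the frame of bin_far between -0.045 and 0.045 m and y of washer in the frame of bin_far between -0.046 and 0.046 m and z of washer in the frame of bin_far between -0.005 and 0.03 m), for 0.2 s.
At the end, for the whole second after the job is handed in: The three balls lie in the bin's near compartment and the two nuts and the washer in its far one, all at rest (under 0.03 m/s), and the tray is lowered flat again (joint under 0.06 rad) (all of step 2 and linear speed of each of ball_0, ball_1, ball_2, nut_0, nut_1, washer below 0.03 m/s and value of joint tray below 0.06 rad); the robot touches nothing.
It fails at once if a ball, nut or washer is touched with the gripper (over 0.5 N) (contact force between the fingers and ball_0 above 0.5 N or contact force between the fingers and ball_1 above 0.5 N or contact force between the fingers and ball_2 above 0.5 N or contact force between the fingers and nut_0 above 0.5 N or contact force between the fingers and nut_1 above 0.5 N or contact force between the fingers and washer above 0.5 N).
It fails at once if a tool lying around the sorter is moved by more than 30 mm (distance of any of caliper, pliers, screwdriver_r, chisel_a from where it was at the start of the episode above 0.03 m).
It also fails if it takes over 67 s, if anything falls off the work surface, if the arm or the gripper's body presses on something with over 40 N, if the wrist force passes 120 N, or if a joint passes its speed limit or range.

## Working session

There is one attempt and no reset: what is moved stays moved. The work goes in short steps, Python scripts to look and compute and a tool call to move; the robot and the scene stay as the last step left them, time stands still between calls to the robot, and variables do not carry over. Pictures are saved under pics/ and viewed, at most 11 in all, crops included, and the job is handed in when it is done.

Besides the shell and the picture viewer there is one more tool, called after "Request:" in YAML: its name, and indented under it one key for each argument. send_rows: Moves the arm, as the interface text tells. Its arguments: {"type":"object","properties":{"fingers":{"type":"array"},"xyz":{"type":"array"},"rotation":{"type":"array"},"squeeze":{"type":"number"}},"required":["fingers","xyz","rotation"]}

```bash
mkdir -p pics
python3 - <<'E'
from plant import r
import cv2
for n in ("scene","side"):
    f=r.grab_frame(n); cv2.imwrite(f"pics/{n}0.png",f["img"])
    print(n,{k:v for k,v in f.items() if k!="img"})
print(r.state())
E
```

```text
scene {'fx': 488.90324282251396, 'fy': 488.90324282251396, 'cx': 320.19825532967417, 'cy': 230.71932950649605, 'position': array([ 0.1468457 , -0.6965284 ,  1.03238465]), 'orientation': array([-138.94646809,   -0.57222936,  -28.62444421])}
side {'fx': 450.51819557137566, 'fy': 450.51819557137566, 'cx': 308.24669314538266, 'cy': 243.33676601922824, 'position': array([0.35575766, 1.03383292, 0.50116807]), 'orientation': array([-1.11684997e+02,  6.60318094e-02, -1.69678801e+02])}
{'time': 0.1, 'qpos': array([ 6.73232748e+01,  1.83459889e+01,  8.96985701e+01,  1.70374584e-04,
        7.20451124e+01, -1.14636677e+00]), 'qvel': array([-0.01220337, -0.11149819, -0.09141237,  0.00645359, -0.04305547,
       -0.19694925]), 'tau': array([-1.74704390e-03, -4.13333774e+01, -2.32509702e+01,  7.27449870e-02,
        4.22195171e-02, -4.57141925e-05]), 'tool_pos': array([0.21096475, 0.5347335 , 0.40402981]), 'tool_rot': array([-1.79910350e+02, -1.95597537e-03,  1.58469587e+02]), 'ft_force': array([-1.13924852, -0.33542475,  0.15085833]), 'torque': array([ 0.03606442, -0.00387484, -0.01214703]), 'grip_force': 0.0, 'width': 0.996953858674455}
```

View pics/scene0.png

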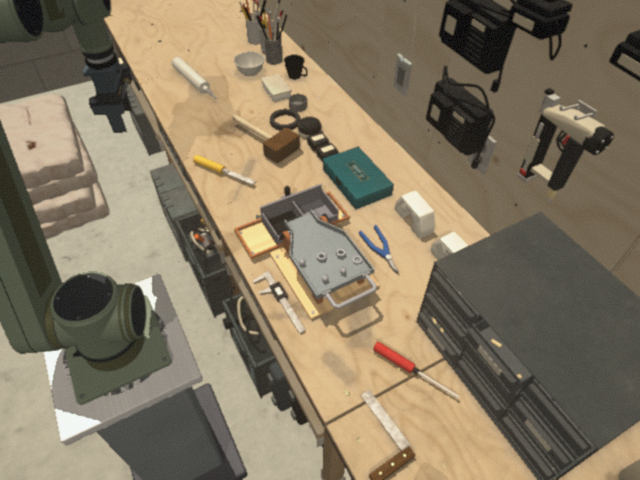

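View pics/side0.png

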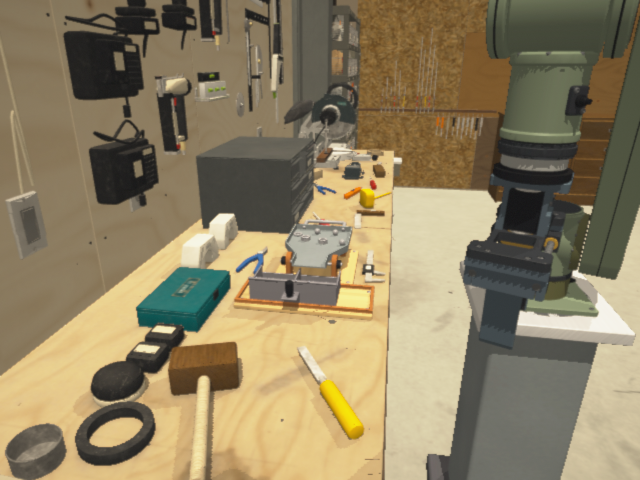

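The scene picture shows the stand around (315,255), with the tray bar at (353,293), the knob at about (287,190), and the caliper, pliers, screwdriver and chisel around it. In the side picture the knob is at (291,290). I'll enlarge both.

Run:
```python
import cv2,numpy as np
a=cv2.imread("pics/scene0.png")[170:350,225:405]
b=cv2.imread("pics/side0.png")[200:335,225:405]
a=cv2.resize(a,None,fx=3.3,fy=3.3,interpolation=cv2.INTER_CUBIC)
cv2.imwrite("pics/c0.png",a)
b=cv2.resize(b,None,fx=4,fy=4,interpolation=cv2.INTER_CUBIC)
cv2.imwrite("pics/c1.png",b)
```

```text
(no output)
```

View pics/c0.png

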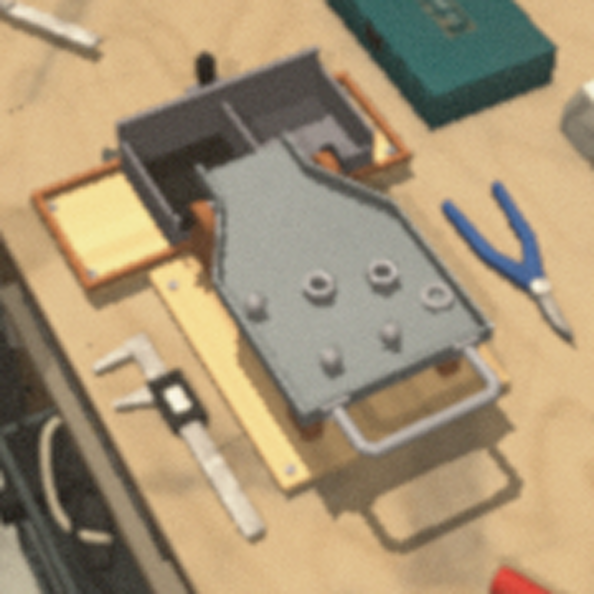

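View pics/c1.png

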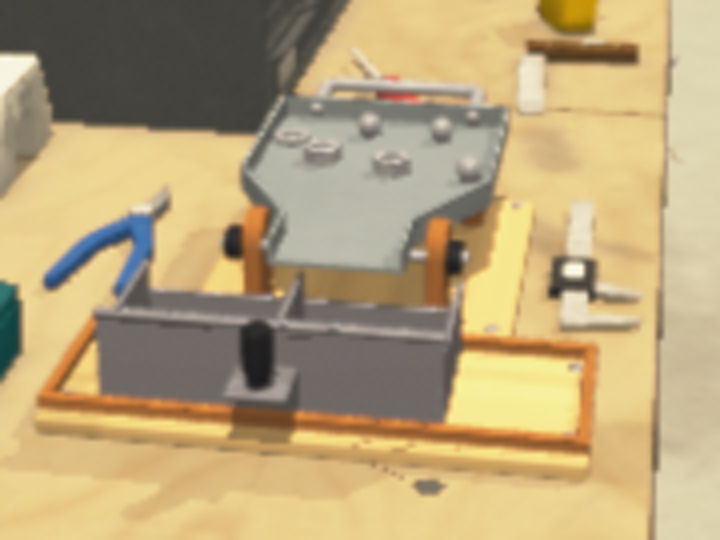

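The stand is yawed slightly and the bin sits short of its far stop: in the side crop the gap on the far side is small, the one on the robot's side large. The bar runs from (365,447) to (495,385) in the scene crop. The knob top is at (206,57) there and at (257,325) in the side crop.

```bash
cat > h.py <<'E'
import numpy as np
from scipy.spatial.transform import Rotation as R
cams={'scene':(488.903,320.198,230.719,[.1468457,-.6965284,1.03238465],[-138.94646809,-.57222936,-28.62444421]),
'side':(450.518,308.247,243.337,[.35575766,1.03383292,.50116807],[-111.684997,.066031809,-169.678801])}
def pt(c,u,v,z):
    f,cx,cy,p,o=cams[c] if isinstance(c,str) else c
    d=R.from_euler('xyz',o,degrees=True).apply([(u-cx)/f,(v-cy)/f,1]); p=np.array(p)
    return p+d*(z-p[2])/d[2]
def A(u,v,z): return pt('scene',u/3.3+225,v/3.3+170,z)
def B(u,v,z): return pt('side',u/4+225,v/4+200,z)
E
python3 - <<'E'
from h import *
np.set_printoptions(precision=4,suppress=True)
a,b=A(369,446,.078),A(492,387,.078)
print('bar A',a,b,(a+b)/2,np.linalg.norm(b-a))
a,b=B(325,90,.078),B(480,97,.078); print('bar B',a,b,(a+b)/2,np.linalg.norm(b-a))
print('knob',A(206,57,.082),B(257,325,.082))
a,b=B(38,405,.022),B(592,460,.022);print('runway outer corners',a,b,np.linalg.norm(b-a))
a,b=A(35,197,.022),A(410,157,.022);print(a,b, A(90,288,.022))
a,b=B(268,265,.07),B(405,270,.07);print('spout',a,b,(a+b)/2,np.linalg.norm(b-a))
print('base corner',A(290,488,.012),A(153,270,.012))
print('bin end walls top',B(98,315,.072),B(462,333,.072))
E
```

```text
bar A [ 0.4788 -0.1875  0.078 ] [ 0.5808 -0.1863  0.078 ] [ 0.5298 -0.1869  0.078 ] 0.10194241326744712
bar B [ 0.5816 -0.1716  0.078 ] [ 0.4703 -0.176   0.078 ] [ 0.526  -0.1738  0.078 ] 0.11138349654541722
knob [0.5481 0.2098 0.082 ] [0.5458 0.2136 0.082 ]
runway outer corners [0.6691 0.2123 0.022 ] [0.3698 0.2171 0.022 ] 0.29932321368680587
[0.3747 0.1836 0.022 ] [0.6727 0.0756 0.022 ] [0.3767 0.074  0.022 ]
spout [0.5617 0.1139 0.07  ] [0.4833 0.1067 0.07  ] [0.5225 0.1103 0.07  ] 0.07871198668811688
base corner [ 0.4334 -0.1561  0.012 ] [0.4311 0.0746 0.012 ]
bin end walls top [0.6372 0.1974 0.072 ] [0.4419 0.1841 0.072 ]
```

Run:
```python
from h import *
np.set_printoptions(precision=4,suppress=True)
y=np.radians(1); Rz=np.array([[np.cos(y),np.sin(y)],[-np.sin(y),np.cos(y)]])
h=np.array([.5255,.081])
for n,u,v,z,u2,v2 in (('b',255,305,.078,469,167),('b',332,360,.078,441,128),('b',392,335,.078,370,124),('n',318,287,.077,391,163),('n',382,270,.077,322,152),('w',437,295,.073,292,136)):
    print(n,*[Rz@(p[:2]-h)*1000 for p in (A(u,v,z),B(u2,v2,z))])
```

```text
b [ -62.2449 -121.0726] [ -64.5358 -119.1453]
b [ -37.3076 -192.1213] [ -39.0901 -188.2101]
b [  12.2025 -194.2213] [   9.584  -188.3655]
n [ -12.6284 -128.4992] [ -13.9155 -120.7122]
n [  37.7753 -137.9649] [  33.4344 -133.172 ]
w [  63.2242 -175.9935] [  60.3613 -170.0553]
```

Request:
send_rows:
  fingers: [-1,-1,-1,-1,-1,-1,-1,-1]
  xyz:
    - [0,0,0]
    - [0,0,0]
    - [0,0,0]
    - [-1,-1,0]
    - [-2,-2,0]
    - [-3,-3,0]
    - [-3.99,-3.97,0]
    - [-3.99,-3.97,0]
  rotation:
    - [0,0,-8]
    - [0,0,-16]
    - [0,0,-22.5]
    - [0,0,-22.5]
    - [0,0,-22.5]
    - [0,0,-22.5]
    - [0,0,-22.5]
    - [0,0,-22.5]

```text
time: 0.9
tool_pos: [0.3113, 0.3039, 0.4045]
tool_rot: [-180.0, -0.0, -179.0]
ft_force: [2.0, -0.1, -0.5]
width: 0.331
grip_force: 0.0
```

Request:
send_rows:
  fingers: [-1,-1,-1,-1,-1,-1,-1,-1]
  xyz:
    - [-0.9,-0.3,0]
    - [-1.8,-0.6,0]
    - [-2.7,-0.9,0]
    - [-3.4,-1.2,0.2]
    - [-3.4,-1.2,0.9]
    - [-3.4,-1.2,1.5]
    - [-3.4,-1.2,1.5]
    - [-3.4,-1.2,1.5]
  rotation:
    - [0,0,0]
    - [0,0,0]
    - [0,0,0]
    - [0,0,0]
    - [0,0,0]
    - [0,0,0]
    - [0,0,0]
    - [0,0,0]

```text
time: 1.7
tool_pos: [0.4821, 0.2488, 0.3298]
tool_rot: [-180.0, -0.0, -179.0]
ft_force: [0.5, -0.6, -0.0]
width: 0.008
grip_force: 0.0
```

Run:
```python
from plant import r
import cv2
f=r.grab_frame("wrist"); cv2.imwrite("pics/w0.png",f["img"])
print({k:v for k,v in f.items() if k!="img"}); print(r.state()["tool_pos"],r.state()["tool_rot"])
```

```text
{'fx': 390.72969370321715, 'fy': 390.72969370321715, 'cx': 327.6651494459853, 'cy': 238.6116652692127, 'position': array([0.39726577, 0.24797676, 0.31044809]), 'orientation': array([1.62691554e+02, 3.70731019e-02, 9.09590525e+01])}
[0.48241174 0.24898551 0.33094499] [ 1.79950725e+02  9.74254142e-02 -1.79018056e+02]
```

View pics/w0.png

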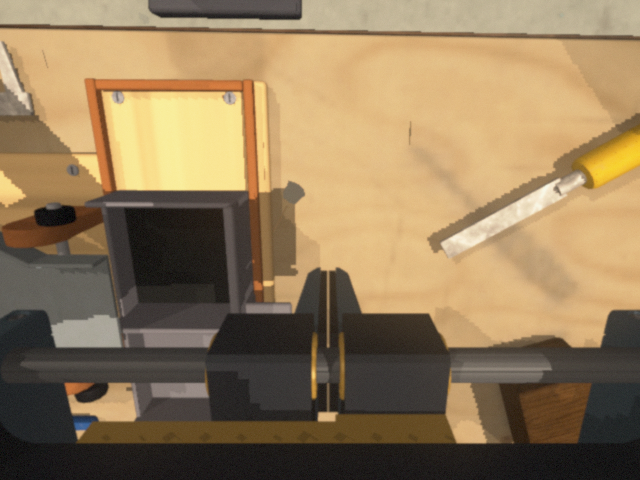

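The wrist view shows the bin's near end wall top at about (95–250,195), the lug's edge at (292,305) and the chisel on the right. The knob is hidden behind the fingers.

Run:
```python
from h import *
np.set_printoptions(precision=4,suppress=True)
c=(390.73,327.665,238.61,[.39726577,.24797676,.31044809],[162.6916,.03707,90.959])
for n,u,v,z in (('bin corner',250,193,.072),('lug corner',292,305,.046),('bin end far?',122,330,.058),('frame',86,80,.022),('frame',254,80,.022),('frame',270,300,.022),('base L',100,180,.012)): print(n,pt(c,u,v,z))
```

```text
bin corner [0.4429 0.2007 0.072 ]
lug corner [0.5322 0.2234 0.046 ]
bin end far? [0.5484 0.1001 0.058 ]
frame [0.3759 0.0815 0.022 ]
frame [0.374  0.1968 0.022 ]
frame [0.5402 0.2033 0.022 ]
base L [0.4463 0.0745 0.012 ]
```

Request:
send_rows:
  fingers: [-1,-1,-1,-1,-1,-1,-1,-1]
  xyz:
    - [-0.36,-0.62,0]
    - [-0.36,-0.62,0.6]
    - [-0.36,-0.62,1.2]
    - [-0.36,-0.62,1.62]
    - [-0.36,-0.62,1.62]
    - [-0.36,-0.62,1.62]
    - [-0.6,-0.62,1.62]
    - [-0.75,-0.62,1.62]
  rotation:
    - [0,0,0]
    - [0,0,0]
    - [0,0,0]
    - [0,0,0]
    - [0,0,0]
    - [0,0,0]
    - [0,0,0]
    - [0,0,0]

```text
time: 2.55
tool_pos: [0.5216, 0.2188, 0.2508]
tool_rot: [179.9, 0.2, -179.0]
ft_force: [-2.1, 0.8, 0.6]
width: 0.006
grip_force: 0.8
```

Request:
send_rows:
  fingers: [-1,-1,-1,-1,-1,-1]
  xyz:
    - [-0.1,0,0]
    - [-0.2,0,0]
    - [-0.3,0,0]
    - [-0.4,0,0]
    - [-0.45,0,0]
    - [-0.45,0,0]
  rotation:
    - [0,0,0]
    - [0,0,0]
    - [0,0,0]
    - [0,0,0]
    - [0,0,0]
    - [0,0,0]

```text
time: 3.15
tool_pos: [0.5431, 0.2186, 0.2487]
tool_rot: [180.0, 0.1, -179.0]
ft_force: [-1.1, 0.1, 1.2]
width: 0.006
grip_force: 0.2
```

Request:
send_rows:
  fingers: [-1,-1,-1,-1]
  xyz:
    - [-0.06,0,0]
    - [-0.12,0,0]
    - [-0.18,0,0]
    - [-0.18,0,0]
  rotation:
    - [0,0,0]
    - [0,0,0]
    - [0,0,0]
    - [0,0,0]

```text
time: 3.55
tool_pos: [0.5482, 0.2189, 0.2486]
tool_rot: [-179.9, -0.7, -179.1]
ft_force: [-16.2, 1.5, 11.7]
width: 0.004
grip_force: 7.9
```

Request:
send_rows:
  fingers: [-1,-1,-1,-1,-0.12,-0.12,-0.12,-0.12]
  xyz:
    - [0.5,0,0]
    - [0.6,0,-0.9]
    - [0.6,0,-1.8]
    - [0.6,-0.9,-2.2]
    - [0.6,-1.9,-2.2]
    - [0.6,-2.9,-2.2]
    - [0.6,-3.9,-2.2]
    - [0.6,-4.9,-2.2]
  rotation:
    - [0,0,0]
    - [0,0,0]
    - [0,0,0]
    - [0,0,0]
    - [0,0,0]
    - [0,0,0]
    - [0,0,0]
    - [0,0,0]

```text
time: 4.35
tool_pos: [0.5259, -0.0287, 0.3591]
tool_rot: [-180.0, 0.2, -179.0]
ft_force: [0.4, 0.5, -1.0]
width: 0.321
grip_force: 0.0
```

Request:
send_rows:
  fingers: [-0.12,-0.12,-0.12,-0.12,-0.12,-0.12,-0.12,-0.12]
  xyz:
    - [0,-0.9,0]
    - [0,-1.8,0]
    - [0,-2.7,0]
    - [0,-2.9,0]
    - [0,-2.9,0]
    - [0,-2.9,0]
    - [0,-2.9,0]
    - [0,-2.9,0]
  rotation:
    - [0,0,0]
    - [0,0,0]
    - [0,0,0]
    - [0,0,0]
    - [0,0,0]
    - [0,0,0]
    - [0,0,0]
    - [0,0,0]

```text
time: 5.15
tool_pos: [0.5283, -0.1703, 0.3588]
tool_rot: [180.0, 0.0, -178.9]
ft_force: [0.6, -0.0, 0.5]
width: 0.435
grip_force: 0.0
```

Run:
```python
from plant import r
import cv2
f=r.grab_frame("wrist"); g=r.grab_frame("scene")["img"][170:350,225:405]
g=cv2.resize(g,(480,480),interpolation=cv2.INTER_CUBIC)
w=cv2.resize(f["img"][:,:],(320,240))
import numpy as np
o=np.zeros((480,800,3),np.uint8); o[:,:480]=g; o[:240,480:]=w
cv2.imwrite("pics/w1.png",o)
print({k:v for k,v in f.items() if k!="img"}); print(r.state()["tool_pos"],r.state()["tool_rot"],r.state()["width"])
```

```text
{'fx': 390.72969370321715, 'fy': 390.72969370321715, 'cx': 327.6651494459853, 'cy': 238.6116652692127, 'position': array([ 0.44344064, -0.17121583,  0.33932754]), 'orientation': array([1.62638972e+02, 1.03962311e-02, 9.10692227e+01])}
[ 0.52830439 -0.17057537  0.35881728] [ 1.79994926e+02  8.75035695e-03 -1.78933536e+02] 0.44082707520507936
```

View pics/w1.png

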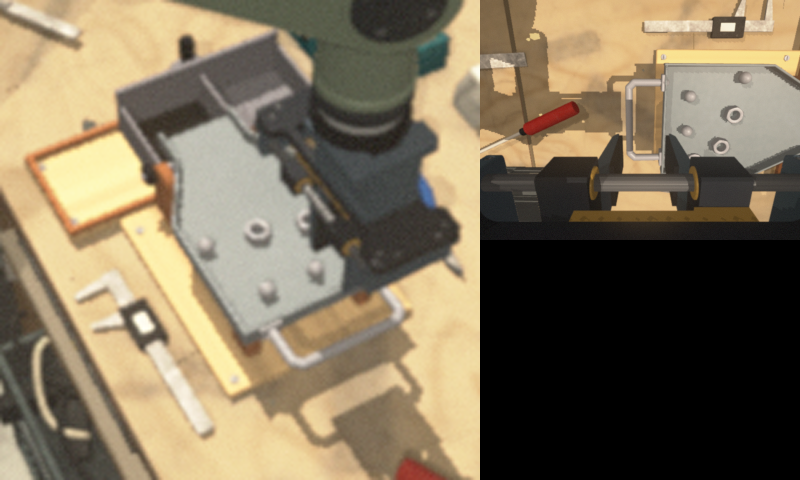

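The wrist inset shows the bar at full-frame column ~301, running from row ~170 to ~310. The pieces are all still on the tray.

Run:
```python
from h import *
c=(390.73,327.665,238.61,[.44344064,-.17121583,.33932754],[162.63897,.0104,91.0692])
for n,u,v,z in (('bar',301,170,.078),('bar',301,310,.078),('wall L',368,130,.085),('wall corner2',368,290,.085)): print(n,pt(c,u,v,z))
```

```text
bar [ 0.47771517 -0.18833981  0.078     ]
bar [ 0.58107832 -0.18851551  0.078     ]
wall L [ 0.45107962 -0.14580747  0.085     ]
wall corner2 [ 0.56068871 -0.14038247  0.085     ]
```

Request:
send_rows:
  fingers: [-0.12,-0.12,-0.12,-0.12,-0.12,-0.12,-0.12,-0.12]
  xyz:
    - [0,-0.33,0]
    - [0,-0.33,0]
    - [0,-0.33,0.6]
    - [0,-0.33,1.2]
    - [0,-0.33,1.8]
    - [0,-0.33,2.16]
    - [0,-0.33,2.16]
    - [0,-0.33,2.16]
  rotation:
    - [0,0,0]
    - [0,0,0]
    - [0,0,0]
    - [0,0,0]
    - [0,0,0]
    - [0,0,0]
    - [0,0,0]
    - [0,0,0]

```text
time: 6.05
tool_pos: [0.5287, -0.1885, 0.251]
tool_rot: [180.0, 0.0, -179.1]
ft_force: [0.5, -0.3, 0.1]
width: 0.444
grip_force: 0.0
```

Request:
send_rows:
  fingers: [-0.5,-0.8,-0.95,-0.95,-0.95,-0.95]
  xyz:
    - [0,0,0]
    - [0,0,0]
    - [0,0,0]
    - [0,0,0]
    - [0,0,0]
    - [0,0,0]
  rotation:
    - [0,0,0]
    - [0,0,0]
    - [0,0,0]
    - [0,0,0]
    - [0,0,0]
    - [0,0,0]
  squeeze: 20

```text
time: 6.65
tool_pos: [0.5286, -0.1899, 0.2516]
tool_rot: [-179.7, 0.1, -179.0]
ft_force: [-1.2, -8.6, 0.2]
width: 0.108
grip_force: 20.0
```

Request:
send_rows:
  fingers: [-0.95,-0.95,-0.95,-0.95,-0.95,-0.95,-0.95,-0.95]
  xyz:
    - [0,0,-0.06]
    - [0,0,-0.12]
    - [0,0,-0.18]
    - [0,0,-0.24]
    - [0,0.01,-0.3]
    - [0,0.02,-0.36]
    - [0,0.03,-0.42]
    - [0,0.03,-0.42]
  rotation:
    - [0,0,0]
    - [0,0,0]
    - [0,0,0]
    - [0,0,0]
    - [0,0,0]
    - [0,0,0]
    - [0,0,0]
    - [0,0,0]

```text
time: 7.45
tool_pos: [0.5287, -0.1883, 0.2719]
tool_rot: [-179.7, 0.1, -179.0]
ft_force: [0.2, -8.4, -2.1]
width: 0.098
grip_force: 20.0
```

Request:
send_rows:
  fingers: [-0.95,-0.95,-0.95,-0.95,-0.95,-0.95,-0.95,-0.95]
  xyz:
    - [0,0,0]
    - [0,0,0]
    - [0,0,0]
    - [0,0,0]
    - [0,0,0]
    - [0,0,0]
    - [0,0,0]
    - [0,0,0]
  rotation:
    - [0,0,0]
    - [0,0,0]
    - [0,0,0]
    - [0,0,0]
    - [0,0,0]
    - [0,0,0]
    - [0,0,0]
    - [0,0,0]

```text
time: 8.25
tool_pos: [0.5286, -0.1883, 0.2719]
tool_rot: [-179.7, 0.1, -179.0]
ft_force: [0.4, -7.7, -2.8]
width: 0.101
grip_force: 20.0
```

Run:
```python
from plant import r
import cv2, numpy as np
f=r.grab_frame("side")["img"][200:335,225:405]; g=r.grab_frame("scene")["img"][170:350,225:405]
g=cv2.resize(g,(400,400),interpolation=cv2.INTER_CUBIC); f=cv2.resize(f,(400,300),interpolation=cv2.INTER_CUBIC)
o=np.zeros((400,800,3),np.uint8); o[:,:400]=g; o[:300,400:]=f
cv2.imwrite("pics/w2.png",o)
s=r.state();print(s["tool_pos"],s["ft_force"])
```

```text
[ 0.52865864 -0.18828952  0.27191476] [-0.55400935 -7.73420534 -3.08348041]
```

View pics/w2.png

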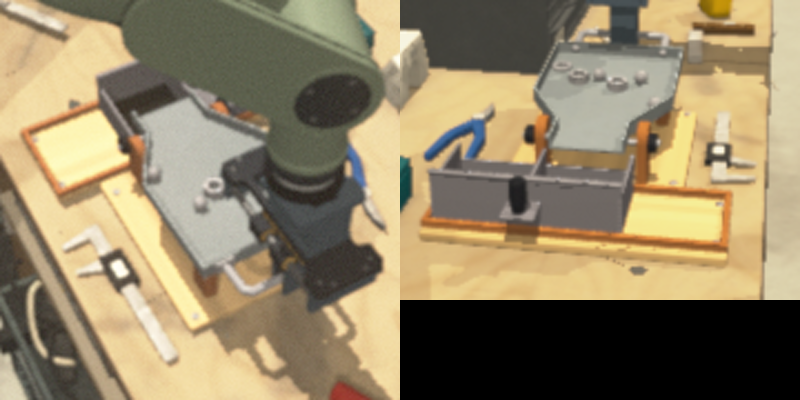

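The balls have started down: one is at the near converging wall, one between the nuts. I'll raise the tray a little more and wait.

Request:
send_rows:
  fingers: [-0.95,-0.95,-0.95,-0.95,-0.95,-0.95,-0.95,-0.95]
  xyz:
    - [0,0,0]
    - [0,0,0]
    - [0,0,0]
    - [0,0,0]
    - [0,0.01,-0.06]
    - [0,0.02,-0.12]
    - [0,0.03,-0.18]
    - [0,0.03,-0.2]
  rotation:
    - [0,0,0]
    - [0,0,0]
    - [0,0,0]
    - [0,0,0]
    - [0,0,0]
    - [0,0,0]
    - [0,0,0]
    - [0,0,0]

```text
time: 9.15
tool_pos: [0.5286, -0.1869, 0.2817]
tool_rot: [-179.7, 0.1, -179.0]
ft_force: [-0.0, -7.6, -6.0]
width: 0.105
grip_force: 20.0
```

Request:
send_rows:
  fingers: [-0.95,-0.95,-0.95,-0.95,-0.95,-0.95,-0.95,-0.95]
  xyz:
    - [0,0,0]
    - [0,0,0]
    - [0,0,0]
    - [0,0.01,-0.06]
    - [0,0.02,-0.12]
    - [0,0.03,-0.18]
    - [0,0.04,-0.22]
    - [0,0.04,-0.22]
  rotation:
    - [0,0,0]
    - [0,0,0]
    - [0,0,0]
    - [0,0,0]
    - [0,0,0]
    - [0,0,0]
    - [0,0,0]
    - [0,0,0]

```text
time: 9.95
tool_pos: [0.5286, -0.1848, 0.293]
tool_rot: [-179.7, 0.1, -179.0]
ft_force: [-0.0, -7.8, -2.6]
width: 0.105
grip_force: 20.0
```

Request:
send_rows:
  fingers: [-0.95,-0.95,-0.95,-0.95,-0.95,-0.95,-0.95,-0.95]
  xyz:
    - [0,0,0]
    - [0,0,0]
    - [0,0,0]
    - [0,0,0]
    - [0,0,0]
    - [0,0,0]
    - [0,0,0]
    - [0,0,0]
  rotation:
    - [0,0,0]
    - [0,0,0]
    - [0,0,0]
    - [0,0,0]
    - [0,0,0]
    - [0,0,0]
    - [0,0,0]
    - [0,0,0]

```text
time: 10.75
tool_pos: [0.5286, -0.1848, 0.293]
tool_rot: [-179.7, 0.1, -179.0]
ft_force: [0.8, -7.0, -3.0]
width: 0.102
grip_force: 20.0
```

Run:
```python
from plant import r
import cv2, numpy as np
f=r.grab_frame("side")["img"][200:310,235:385]; g=r.grab_frame("scene")["img"][185:325,240:360]
w=r.grab_frame("wrist")["img"]
g=cv2.resize(g,(360,420),interpolation=cv2.INTER_CUBIC); f=cv2.resize(f,(440,322),interpolation=cv2.INTER_CUBIC)
o=np.zeros((600,800,3),np.uint8); o[:420,:360]=g; o[:322,360:]=f; o[330:600,440:800]=cv2.resize(w,(360,270))
cv2.imwrite("pics/w3.png",o)
s=r.state();print(s["tool_pos"],s["ft_force"])
```

```text
[ 0.52857427 -0.1848548   0.29296047] [ 0.99307177 -8.32973466 -3.25879646]
```

View pics/w3.png

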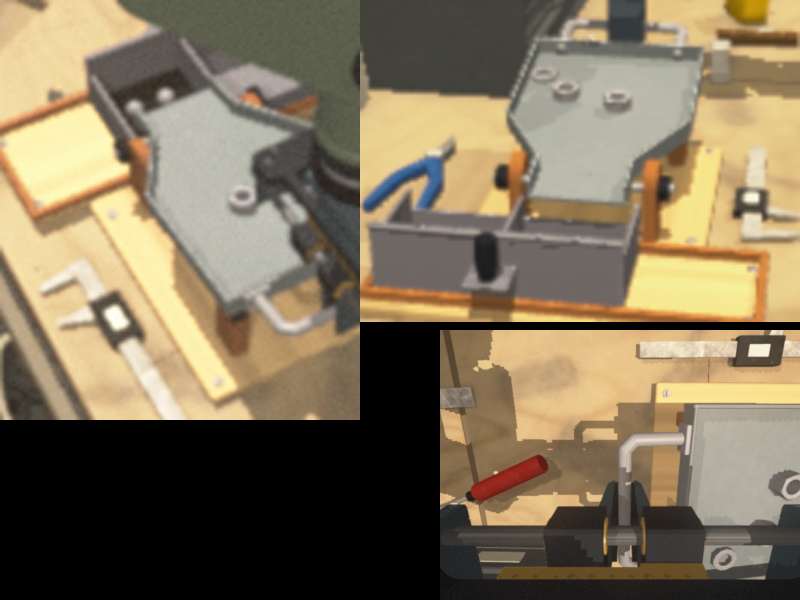

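All three balls have left the tray. Two show in the near compartment at (135,107) and (165,95), and the third is probably hidden by the spout. The nuts and washer are still on the tray. I'll lower the tray and let go, then slide the bin back.

Request:
send_rows:
  fingers: [-0.95,-0.95,-0.95,-0.95,-0.95,-0.95,-0.95,-0.95]
  xyz:
    - [0,0,0.1]
    - [0,-0.02,0.22]
    - [0,-0.04,0.34]
    - [0,-0.06,0.46]
    - [0,-0.08,0.58]
    - [0,-0.09,0.7]
    - [0,-0.1,0.8]
    - [0,-0.1,0.8]
  rotation:
    - [0,0,0]
    - [0,0,0]
    - [0,0,0]
    - [0,0,0]
    - [0,0,0]
    - [0,0,0]
    - [0,0,0]
    - [0,0,0]

```text
time: 11.7
tool_pos: [0.5287, -0.1899, 0.2528]
tool_rot: [-179.7, 0.1, -179.0]
ft_force: [0.4, -8.8, -3.8]
width: 0.104
grip_force: 20.0
```

Request:
send_rows:
  fingers: [-0.6,-0.3,-0.12,-0.12,-0.12,-0.12,-0.12,-0.12]
  xyz:
    - [0,0,0]
    - [0,0,0]
    - [0,0,0]
    - [0,0,0]
    - [0,0,-0.5]
    - [0,0,-1.3]
    - [0,0,-2.2]
    - [0,0,-2.2]
  rotation:
    - [0,0,0]
    - [0,0,0]
    - [0,0,0]
    - [0,0,0]
    - [0,0,0]
    - [0,0,0]
    - [0,0,0]
    - [0,0,0]

```text
time: 12.5
tool_pos: [0.5298, -0.1884, 0.3693]
tool_rot: [-179.7, 0.7, -179.0]
ft_force: [0.6, -0.8, 1.0]
width: 0.443
grip_force: 0.0
```

Run:
```python
from h import *
for q in ((435,125,0),(435,95,.05),(330,5,.05)): print(A(*q))
# side raw: box bottom right edge
for q in ((183,327,0),(230,287,0),(230,270,.05)): print(pt('side',*q))
```

```text
[0.72344456 0.11505017 0.        ]
[0.71409136 0.10611994 0.05      ]
[0.69003677 0.24839775 0.05      ]
[0.75199223 0.29674587 0.        ]
[0.71738747 0.10893034 0.        ]
[0.71082626 0.11780313 0.05      ]
```

Request:
send_rows:
  fingers: [-1,-1,-1,-1,-1,-1,-1,-1]
  xyz:
    - [-0.2,0.9,0]
    - [-0.4,1.8,0]
    - [-0.6,2.7,0]
    - [-0.8,3.6,0]
    - [-1,4.5,0]
    - [-1.2,5.4,0]
    - [-1.4,6.3,0]
    - [-1.6,7,0]
  rotation:
    - [0,0,0]
    - [0,0,0]
    - [0,0,0]
    - [0,0,0]
    - [0,0,0]
    - [0,0,0]
    - [0,0,0]
    - [0,0,0]

```text
time: 13.3
tool_pos: [0.6023, 0.166, 0.3622]
tool_rot: [180.0, -0.0, -178.9]
ft_force: [0.4, -0.1, -0.5]
width: 0.006
grip_force: 0.0
```

Request:
send_rows:
  fingers: [-1,-1,-1,-1,-1]
  xyz:
    - [-0.3,0.6,0]
    - [-0.3,0.9,0]
    - [-0.3,0.9,0]
    - [-0.3,0.9,0.1]
    - [-0.3,0.9,0.1]
  rotation:
    - [0,0,0]
    - [0,0,0]
    - [0,0,0]
    - [0,0,0]
    - [0,0,0]

```text
time: 13.8
tool_pos: [0.6162, 0.207, 0.3569]
tool_rot: [-179.9, -0.1, -179.1]
ft_force: [-0.4, 0.1, -0.4]
width: 0.003
grip_force: 0.0
```

Run:
```python
from plant import r
import cv2, numpy as np
f=r.grab_frame("side")["img"][200:335,235:385]
w=r.grab_frame("wrist")
print({k:v for k,v in w.items() if k!="img"})
o=np.zeros((480,800,3),np.uint8); o[:360,:400]=cv2.resize(f,(400,360),interpolation=cv2.INTER_CUBIC); o[:300,400:]=cv2.resize(w["img"],(400,300))
cv2.imwrite("pics/w4.png",o)
s=r.state();print(s["tool_pos"],s["ft_force"])
```

```text
{'fx': 390.72969370321715, 'fy': 390.72969370321715, 'cx': 327.6651494459853, 'cy': 238.6116652692127, 'position': array([0.531454  , 0.20626333, 0.3379627 ]), 'orientation': array([1.62729993e+02, 6.43779878e-02, 9.08662525e+01])}
[0.6165163  0.20701227 0.35766709] [ 0.04159106 -0.56720602 -0.74164513]
```

View pics/w4.png

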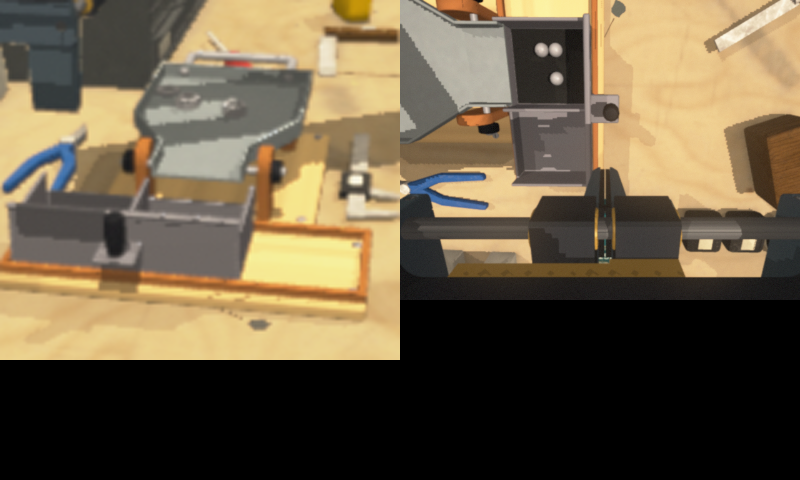

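The wrist view shows all three balls in the near compartment at inset (541,49), (556,49) and (557,78). The knob is at (611,112), which works out to world (0.570, 0.213), and the nuts are still on the tray.

Request:
send_rows:
  fingers: [-1,-1,-1,-1,-1,-1,-1,-1]
  xyz:
    - [0,0.2,0]
    - [0,0.2,0.7]
    - [0,0.2,1.4]
    - [0,0.2,2.1]
    - [0,0.2,2.16]
    - [0,0.2,2.16]
    - [0.2,0.2,2.16]
    - [0.35,0.2,2.16]
  rotation:
    - [0,0,0]
    - [0,0,0]
    - [0,0,0]
    - [0,0,0]
    - [0,0,0]
    - [0,0,0]
    - [0,0,0]
    - [0,0,0]

```text
time: 14.7
tool_pos: [0.5989, 0.2183, 0.2519]
tool_rot: [179.9, 0.2, -179.0]
ft_force: [0.6, -0.1, -0.5]
width: 0.006
grip_force: 0.0
```

Request:
send_rows:
  fingers: [-1,-1,-1,-1,-1,-1,-1,-1]
  xyz:
    - [0.1,0,0]
    - [0.25,0,0]
    - [0.45,0,0]
    - [0.65,0,0]
    - [0.85,0,0]
    - [1.05,0,0]
    - [1.25,0,0]
    - [1.4,0,0]
  rotation:
    - [0,0,0]
    - [0,0,0]
    - [0,0,0]
    - [0,0,0]
    - [0,0,0]
    - [0,0,0]
    - [0,0,0]
    - [0,0,0]

```text
time: 15.5
tool_pos: [0.528, 0.217, 0.2496]
tool_rot: [180.0, -0.0, -179.0]
ft_force: [2.2, 1.1, 1.4]
width: 0.004
grip_force: 1.5
```

Request:
send_rows:
  fingers: [-1,-1,-1,-1,-1,-1]
  xyz:
    - [0.12,0,0]
    - [0.24,0,0]
    - [0.36,0,0]
    - [0.46,0,0]
    - [0.52,0,0]
    - [0.54,0,0]
  rotation:
    - [0,0,0]
    - [0,0,0]
    - [0,0,0]
    - [0,0,0]
    - [0,0,0]
    - [0,0,0]

```text
time: 16.1
tool_pos: [0.5031, 0.2165, 0.2499]
tool_rot: [180.0, 0.3, -179.0]
ft_force: [8.8, 1.7, -3.8]
width: 0.003
grip_force: 4.3
```

Request:
send_rows:
  fingers: [-1,-1,-1]
  xyz:
    - [0.05,0,0]
    - [0.1,0,0]
    - [0.1,0,0]
  rotation:
    - [0,0,0]
    - [0,0,0]
    - [0,0,0]

```text
time: 16.4
tool_pos: [0.5012, 0.2164, 0.2502]
tool_rot: [179.9, 0.9, -178.9]
ft_force: [16.8, -1.2, -9.3]
width: 0.006
grip_force: 8.6
```

Request:
send_rows:
  fingers: [-1,-1,-1,-1,-0.12,-0.12,-0.12,-0.12]
  xyz:
    - [-0.4,0,0]
    - [-0.46,0,-0.8]
    - [-0.46,0,-1.6]
    - [-0.46,-0.9,-2.2]
    - [-0.46,-1.9,-2.2]
    - [-0.46,-2.9,-2.2]
    - [-0.46,-3.9,-2.2]
    - [-0.46,-4.9,-2.2]
  rotation:
    - [0,0,0]
    - [0,0,0]
    - [0,0,0]
    - [0,0,0]
    - [0,0,0]
    - [0,0,0]
    - [0,0,0]
    - [0,0,0]

```text
time: 17.2
tool_pos: [0.5226, -0.0266, 0.359]
tool_rot: [180.0, -0.3, -179.0]
ft_force: [0.4, 0.3, -0.2]
width: 0.324
grip_force: 0.0
```

Request:
send_rows:
  fingers: [-0.12,-0.12,-0.12,-0.12,-0.12,-0.12,-0.12,-0.12]
  xyz:
    - [0,-0.9,0]
    - [0,-1.8,0]
    - [0,-2.6,0]
    - [0,-3,0]
    - [0,-3,0]
    - [0,-3,0]
    - [0,-3,0]
    - [0,-3,0]
  rotation:
    - [0,0,0]
    - [0,0,0]
    - [0,0,0]
    - [0,0,0]
    - [0,0,0]
    - [0,0,0]
    - [0,0,0]
    - [0,0,0]

```text
time: 18.0
tool_pos: [0.5266, -0.1735, 0.3596]
tool_rot: [180.0, -0.1, -178.9]
ft_force: [0.5, 0.1, -0.0]
width: 0.442
grip_force: 0.0
```

Request:
send_rows:
  fingers: [-0.12,-0.12,-0.12,-0.12,-0.12,-0.12,-0.12,-0.12]
  xyz:
    - [0,-0.33,0]
    - [0,-0.33,0.2]
    - [0,-0.33,0.7]
    - [0,-0.33,1.3]
    - [0,-0.33,1.9]
    - [0,-0.33,2.15]
    - [0,-0.33,2.15]
    - [0,-0.33,2.15]
  rotation:
    - [0,0,0]
    - [0,0,0]
    - [0,0,0]
    - [0,0,0]
    - [0,0,0]
    - [0,0,0]
    - [0,0,0]
    - [0,0,0]

```text
time: 18.8
tool_pos: [0.5275, -0.1914, 0.2528]
tool_rot: [-180.0, 0.1, -179.0]
ft_force: [1.1, -0.4, -0.2]
width: 0.438
grip_force: 0.0
```

Request:
send_rows:
  fingers: [-0.5,-0.8,-0.95,-0.95,-0.95,-0.95]
  xyz:
    - [0,0,0]
    - [0,0,0]
    - [0,0,0]
    - [0,0,0]
    - [0,0,0]
    - [0,0,0]
  rotation:
    - [0,0,0]
    - [0,0,0]
    - [0,0,0]
    - [0,0,0]
    - [0,0,0]
    - [0,0,0]
  squeeze: 20

```text
time: 19.4
tool_pos: [0.5271, -0.191, 0.2525]
tool_rot: [180.0, 0.0, -179.1]
ft_force: [0.8, 2.4, 0.4]
width: 0.105
grip_force: 20.0
```

Run:
```python
import numpy as np
R_=np.hypot(.265,.012);p=np.arctan2(12,265)
for t in np.arange(0,1.0,.06): print(round(t,2),'y %.2f z %.2f'%(R_*(np.cos(p)-np.cos(p+t))/.05,-R_*(np.sin(p+t)-np.sin(p))/.05))
```

```text
0.0 y 0.00 z -0.00
0.06 y 0.02 z -0.32
0.12 y 0.07 z -0.63
0.18 y 0.13 z -0.94
0.24 y 0.21 z -1.25
0.3 y 0.31 z -1.56
0.36 y 0.42 z -1.85
0.42 y 0.56 z -2.14
0.48 y 0.71 z -2.42
0.54 y 0.88 z -2.69
0.6 y 1.06 z -2.95
0.66 y 1.26 z -3.20
0.72 y 1.47 z -3.44
0.78 y 1.70 z -3.66
0.84 y 1.94 z -3.87
0.9 y 2.19 z -4.06
0.96 y 2.46 z -4.24
```

Request:
send_rows:
  fingers: [-0.95,-0.95,-0.95,-0.95,-0.95,-0.95,-0.95,-0.95]
  xyz:
    - [0,0.01,-0.21]
    - [0,0.04,-0.42]
    - [0,0.07,-0.63]
    - [0,0.11,-0.84]
    - [0,0.15,-1.05]
    - [0,0.21,-1.25]
    - [0,0.26,-1.4]
    - [0,0.31,-1.56]
  rotation:
    - [0,0,0]
    - [0,0,0]
    - [0,0,0]
    - [0,0,0]
    - [0,0,0]
    - [0,0,0]
    - [0,0,0]
    - [0,0,0]

```text
time: 20.2
tool_pos: [0.5268, -0.1755, 0.331]
tool_rot: [-180.0, 0.1, -179.0]
ft_force: [5.3, 2.8, -8.7]
width: 0.105
grip_force: 20.0
```

Request:
send_rows:
  fingers: [-0.95,-0.95,-0.95,-0.95,-0.95,-0.95,-0.95,-0.95]
  xyz:
    - [0,0.03,-0.07]
    - [0,0.05,-0.15]
    - [0,0.08,-0.22]
    - [0,0.11,-0.29]
    - [0,0.14,-0.36]
    - [0,0.17,-0.44]
    - [0,0.21,-0.51]
    - [0,0.25,-0.58]
  rotation:
    - [0,0,0]
    - [0,0,0]
    - [0,0,0]
    - [0,0,0]
    - [0,0,0]
    - [0,0,0]
    - [0,0,0]
    - [0,0,0]

```text
time: 21.0
tool_pos: [0.5267, -0.1634, 0.3593]
tool_rot: [-179.9, 0.0, -179.0]
ft_force: [4.9, -0.3, -7.8]
width: 0.104
grip_force: 20.0
```

Request:
send_rows:
  fingers: [-0.95,-0.95,-0.95,-0.95,-0.95,-0.95,-0.95,-0.95]
  xyz:
    - [0,0.04,-0.07]
    - [0,0.07,-0.14]
    - [0,0.11,-0.21]
    - [0,0.15,-0.28]
    - [0,0.19,-0.35]
    - [0,0.23,-0.41]
    - [0,0.27,-0.48]
    - [0,0.32,-0.55]
  rotation:
    - [0,0,0]
    - [0,0,0]
    - [0,0,0]
    - [0,0,0]
    - [0,0,0]
    - [0,0,0]
    - [0,0,0]
    - [0,0,0]

```text
time: 21.8
tool_pos: [0.5265, -0.1477, 0.3869]
tool_rot: [-179.9, 0.1, -179.0]
ft_force: [5.9, -2.1, -6.4]
width: 0.103
grip_force: 20.0
```

Request:
send_rows:
  fingers: [-0.95,-0.95,-0.95,-0.95,-0.95,-0.95,-0.95,-0.95]
  xyz:
    - [0,0.06,-0.1]
    - [0,0.13,-0.19]
    - [0,0.2,-0.29]
    - [0,0.27,-0.38]
    - [0,0.35,-0.48]
    - [0,0.43,-0.57]
    - [0,0.51,-0.66]
    - [0,0.59,-0.75]
  rotation:
    - [0,0,0]
    - [0,0,0]
    - [0,0,0]
    - [0,0,0]
    - [0,0,0]
    - [0,0,0]
    - [0,0,0]
    - [0,0,0]

```text
time: 22.6
tool_pos: [0.5261, -0.1185, 0.4247]
tool_rot: [-179.8, 0.1, -179.0]
ft_force: [6.4, -2.4, -6.8]
width: 0.1
grip_force: 20.0
```

Request:
send_rows:
  fingers: [-0.95,-0.95,-0.95,-0.95,-0.95,-0.95,-0.95,-0.95]
  xyz:
    - [0,0.08,-0.08]
    - [0,0.17,-0.16]
    - [0,0.26,-0.24]
    - [0,0.35,-0.32]
    - [0,0.44,-0.4]
    - [0,0.53,-0.48]
    - [0,0.62,-0.55]
    - [0,0.72,-0.62]
  rotation:
    - [0,0,0]
    - [0,0,0]
    - [0,0,0]
    - [0,0,0]
    - [0,0,0]
    - [0,0,0]
    - [0,0,0]
    - [0,0,0]

```text
time: 23.4
tool_pos: [0.5255, -0.0832, 0.4565]
tool_rot: [-179.6, 0.2, -179.0]
ft_force: [5.8, -5.1, -3.0]
width: 0.104
grip_force: 20.0
```

Request:
send_rows:
  fingers: [-0.95,-0.95,-0.95,-0.95,-0.95,-0.95,-0.95]
  xyz:
    - [0,0.09,-0.06]
    - [0,0.13,-0.09]
    - [0,0.13,-0.09]
    - [0,0.13,-0.09]
    - [0,0.13,-0.09]
    - [0,0.13,-0.09]
    - [0,0.13,-0.09]
  rotation:
    - [0,0,0]
    - [0,0,0]
    - [0,0,0]
    - [0,0,0]
    - [0,0,0]
    - [0,0,0]
    - [0,0,0]

```text
time: 24.1
tool_pos: [0.5253, -0.0766, 0.4614]
tool_rot: [-179.7, 0.2, -179.0]
ft_force: [4.0, -3.4, -0.0]
width: 0.103
grip_force: 20.0
```

Run:
```python
from plant import r
import cv2, numpy as np
f=r.grab_frame("side")["img"][180:320,225:405]; g=r.grab_frame("scene")["img"][165:305,225:385]
o=np.zeros((360,800,3),np.uint8); o[:311,:400]=cv2.resize(f,(400,311),interpolation=cv2.INTER_CUBIC); o[:350,400:]=cv2.resize(g,(400,350),interpolation=cv2.INTER_CUBIC)
cv2.imwrite("pics/w5.png",o)
s=r.state();print(s["tool_pos"],s["ft_force"])
```

```text
[ 0.52527152 -0.07660761  0.46145047] [ 4.54066794 -2.96868383 -0.56124674]
```

View pics/w5.png

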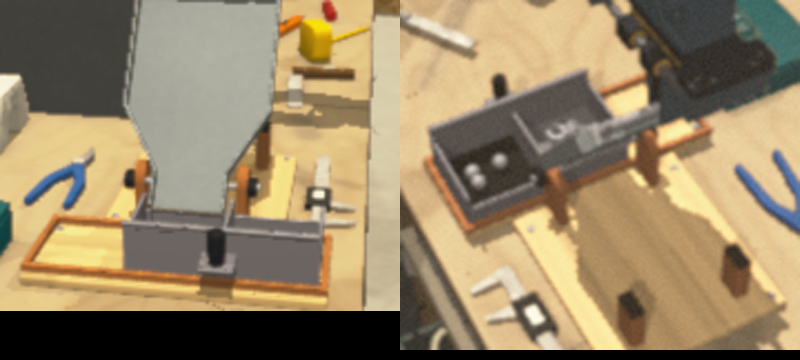

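The tray is empty. The nuts and washer show in the far compartment around (555,130) and the three balls in the near one. I'll lower the tray.

Request:
send_rows:
  fingers: [-0.95,-0.95,-0.95,-0.95,-0.95,-0.95,-0.95,-0.95]
  xyz:
    - [0,-0.26,0.18]
    - [0,-0.5,0.38]
    - [0,-0.74,0.6]
    - [0,-0.96,0.83]
    - [0,-1.16,1.07]
    - [0,-1.35,1.33]
    - [0,-1.53,1.59]
    - [0,-1.61,1.73]
  rotation:
    - [0,0,0]
    - [0,0,0]
    - [0,0,0]
    - [0,0,0]
    - [0,0,0]
    - [0,0,0]
    - [0,0,0]
    - [0,0,0]

```text
time: 25.0
tool_pos: [0.5267, -0.157, 0.3717]
tool_rot: [-180.0, 0.0, -179.1]
ft_force: [4.9, -1.7, 4.2]
width: 0.1
grip_force: 20.0
```

Request:
send_rows:
  fingers: [-0.95,-0.95,-0.95,-0.95,-0.95,-0.95,-0.95,-0.95]
  xyz:
    - [0,-0.15,0.28]
    - [0,-0.29,0.57]
    - [0,-0.4,0.86]
    - [0,-0.5,1.17]
    - [0,-0.58,1.48]
    - [0,-0.64,1.79]
    - [0,-0.67,2.0]
    - [0,-0.69,2.16]
  rotation:
    - [0,0,0]
    - [0,0,0]
    - [0,0,0]
    - [0,0,0]
    - [0,0,0]
    - [0,0,0]
    - [0,0,0]
    - [0,0,0]

```text
time: 25.8
tool_pos: [0.5271, -0.1903, 0.2636]
tool_rot: [179.9, -0.0, -179.1]
ft_force: [5.2, 1.5, 2.6]
width: 0.099
grip_force: 20.0
```

Request:
send_rows:
  fingers: [-0.95,-0.95,-0.95,-0.95]
  xyz:
    - [0,0,0.1]
    - [0,-0.01,0.2]
    - [0,-0.01,0.26]
    - [0,-0.01,0.26]
  rotation:
    - [0,0,0]
    - [0,0,0]
    - [0,0,0]
    - [0,0,0]

```text
time: 26.2
tool_pos: [0.5271, -0.1909, 0.2516]
tool_rot: [180.0, 0.0, -179.0]
ft_force: [5.3, 0.1, 1.4]
width: 0.102
grip_force: 20.0
```

Request:
send_rows:
  fingers: [-0.6,-0.3,-0.12,-0.12,-0.12,-0.12,-0.12,-0.12]
  xyz:
    - [0,0,0]
    - [0,0,0]
    - [0,0,0]
    - [0,0,0]
    - [0,0,-0.5]
    - [0,0,-1.3]
    - [0,0,-2.2]
    - [0,0,-2.6]
  rotation:
    - [0,0,0]
    - [0,0,0]
    - [0,0,0]
    - [0,0,0]
    - [0,0,0]
    - [0,0,0]
    - [0,0,0]
    - [0,0,0]

```text
time: 27.0
tool_pos: [0.5272, -0.1908, 0.3863]
tool_rot: [-179.9, 0.3, -179.0]
ft_force: [0.6, 0.7, 0.4]
width: 0.442
grip_force: 0.0
```

Request:
send_rows:
  fingers: [-0.12,-0.12,-0.12,-0.12,-0.12,-0.12,-0.12,-0.12]
  xyz:
    - [-0.2,0.9,0]
    - [-0.3,1.8,0]
    - [-0.4,2.7,0]
    - [-0.4,3.6,0]
    - [-0.4,4.5,0]
    - [-0.4,5.4,0]
    - [-0.4,6.3,0]
    - [-0.4,6.8,0]
  rotation:
    - [0,0,0]
    - [0,0,0]
    - [0,0,0]
    - [0,0,0]
    - [0,0,0]
    - [0,0,0]
    - [0,0,0]
    - [0,0,0]

```text
time: 27.8
tool_pos: [0.5405, 0.1525, 0.382]
tool_rot: [180.0, -0.1, -178.9]
ft_force: [-0.7, -0.8, -0.0]
width: 0.442
grip_force: 0.0
```

Run:
```python
from plant import r
import cv2, numpy as np
f=r.grab_frame("side")["img"][180:320,225:405]; w=r.grab_frame("wrist")["img"]
o=np.zeros((320,800,3),np.uint8); o[:311,:400]=cv2.resize(f,(400,311),interpolation=cv2.INTER_CUBIC); o[:300,400:]=cv2.resize(w,(400,300),interpolation=cv2.INTER_AREA)
cv2.imwrite("pics/w6.png",o)
s=r.state();print(s["time"],s["tool_pos"],s["ft_force"])
```

```text
27.9 [0.54075104 0.15238392 0.38187213] [ 0.72096849 -0.57220242  0.41585621]
```

View pics/w6.png

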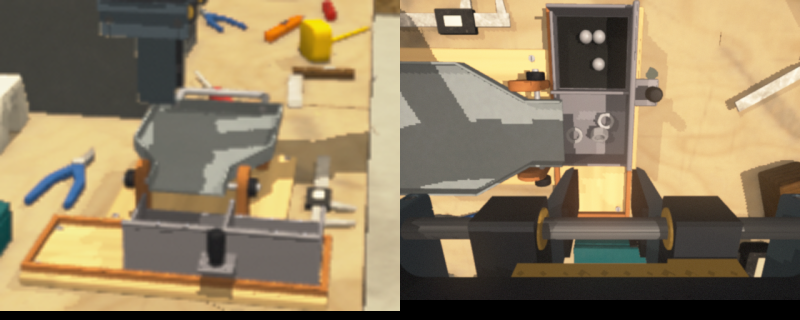

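The last picture shows the balls in the near compartment at (586,37), (599,37) and (598,64). The nuts and washer are in the far one at about (604,120), (598,133) and (575,135). The tray is down and the gripper is clear.

```bash
python3 -c "
from plant import r
print(r.close_job())"
```

```text
the job is handed in; nothing more can be done
None
```

The job is handed in after about 28 s of robot time; the judge gave no verdict. In the last picture the three balls are in the near compartment, both nuts and the washer are in the far one, the tray is back on its rests and the gripper touches nothing.

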